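# Tip the reamer out of the tool tube

## Robot

A 7-joint arm with a two-finger parallel gripper is mounted at the origin on the work surface. World frame = base frame: x ahead of the robot, y to its left, z up, the work surface at z = 0. Lengths are in m, angles in rad, forces in N, time in s.
With the tool pointing down it reaches from about 0.4 to 0.9 m from the base axis. Payload 5.5 kg.
Tool frame: the origin (TCP) lies at the very end of the fingers, on their centre line; the grasp point (between the pads) lies 19 mm behind it; z points along the fingers, y is the line along which they close (so a half turn about z gives the same grasp; the last joint's range is limited). The gripper opens to 92 mm and grips with 3 to 60 N. Pads are 19 mm wide; open, the fingers measure 130 mm over their backs; the gripper's body (75 mm by 190 mm) begins 47 mm behind the grasp point.
Start: joints at [-0.881, 0.501, -0.427, 1.55, 0.221, 1.138, -0.21], TCP at [0.269, 0.592, 0.227] pointing down, gripper open.
Joint ranges: [-2.88, 2.88], [-0.31, 2.03], [-1.54, 1.56], [0.2, 2.42], [-1.41, 4.55], [0.19, 2.02], [-2.57, 2.57]. Speed limits (rad/s): [2.57, 2.57, 3.14, 3.14, 3.14, 3.14, 3.14].

## Interface

Orientations are given as a unit quaternion [x, y, z, w].
In Python, from workcell import manip, optics gives the robot as it stands. The module is installed in compiled form; this text tells all that it offers.
- The arm moves only by the tool jog_arm, never from a script. Its argument "moves" is a list that holds one entry, the list of rows, each a list of 4 numbers: the shift along the tool's x, y, z in units of 500 mm (1.0 is 500 mm), then the turn about the tool's z in units of 360 degrees (1.0 is 360 degrees). In form: [[[x, y, z, yaw], ...]]. A call has 1 to 8 rows; each row is the pose to reach, as a shift and turn from the pose commanded when the call began, along the tool's axes at that moment, turning the shorter way round; what a row does not reach only later rows make up. A row lasts 1/12 s, in which the tool goes at most 41.7 mm and 7.16 degrees, less where a joint would pass 70% of its speed; a pose out of reach is approached as far as the arm can. A call with a number of a shift or a turn outside -1 to 1 is refused whole. A call with a gripper value outside its range is refused whole. "jaw" is the finger opening in mm, from 0 to 91.8, set as the call begins (left out, the last holds). The fingers move at their own pace and stop on an object; "squeeze" is the grip in N (left out, the last holds). Time passes only in rows, so rows that repeat a pose let the fingers close. It gives the time, the measured TCP pose, the force, the opening and the grip force at its end, in the units of the state.
- manip.state(): the state, without advancing time (a new reading comes with each control period).
- optics.snapshot(name): name is "side" or "top" or "wrist"; returns the picture (480x640x3 uint8, red, green, blue); there is no depth.
- optics.camera_params(name): a dict with "fx", "fy", "cx", "cy" (pixels), "dist" ([k1, k2, p1, p2, k3] as OpenCV has them; the pictures are not rectified), "R" (3x3) and "t" (3): a world point X has camera coordinates R X + t. Camera axes: x right, y down, z forward; pixel columns grow to the right and rows downward; lengths in m; the calibration is good to about 2 mm. A picture is of the moment at which its call begins: read the wrist's pose just before it. camera_params takes no time and is no camera call; for the wrist camera it gives the pose at the moment of the call.
- manip.finish_job(): hands the job in; it is judged then, once.
The state is a dict: "t": time; "joint_positions": joint angles; "joint_velocities": joint speeds; "tau": joint torques, N m; "tcp_pos": TCP position; "orientation": TCP orientation; "force": force on the tool from outside, world axes, zero at the start; "wrist_torque": the same for the moment, N m; "width": finger opening in m; "gripper_force": force on a finger pad.
Only numpy, scipy, OpenCV 4.12 (cv2) and the standard library are available. Lean on these libraries where they do the work, as an engineer would, in place of code of your own. Each camera call takes 0.05 s, during which the arm holds its last target. There are 200 camera calls.

## Task

A short steel bead reamer has sunk to the bottom of the plain aluminium tube that leans in a steel rest, too deep to grip. Take that tube, tip it with its mouth low over the square steel tray so that the reamer slides out and comes to lie in the tray, then put the empty tube back in its rest the way it was. Leave the other tube, the one with the long mandrels sticking out, alone.

Things in the scene. Friction and masses are not known exactly. Their poses are not given: they have to be found in the camera images.
- tube_mid (a point): Plain aluminium tube, 44 mm outer, 38 inner diameter, 140 long, closed at the foot, 180 g. Point: on its axis, half-way; z axis: foot to mouth. It leans in one of two equal fixed dark steel rests, mouth 30 degrees above level, roughly to the robot's right (-y). A V trough carries its lower 88 mm, a stop with a flared lip holds its foot; the rest up to the mouth is free all round, to be gripped across the diameter.
- reamer_mid (a point): Steel reamer in that tube: hexagonal bar 12 mm across flats, blunt cone at one end, domed at the other, 70 mm long, 60 g. Point: its middle; z axis along it. At the start it lies against the tube's foot, its upper end 64 mm inside the mouth; it slides out once the mouth points steeply down (45 degrees below level is plenty; 30 may not be enough).
- tray: Square-cornered open steel tray fixed to the bench, to the robot's right of the rests: 150 mm along its x, 160 mm along its y, walls 20 mm high and 4 mm thick. Origin at the centre of its underside.
- mandrel_tube_mid (a point): The other tube, to be left alone: same size and same kind of rest, but four long thin mandrels with white ends stick 45 to 60 mm out of its mouth. This point is on its axis, half-way along; its z axis runs from foot to mouth.
There are look-alikes about, which are no part of the job. What is shaped like the part that bears tube_mid but blue, purple or turquoise is not meant.

How it is judged:
On the way:
1. the reamer has slid out of the tube and lies in the tray (x of reamer_mid in the frame of tray between -0.075 and 0.075 m and y of reamer_mid in the frame of tray between -0.08 and 0.08 m and height (world z) of reamer_mid below 0.03 m), for 0.2 s.
At the end, for the whole second after the job is handed in: The reamer lies at rest inside the tray (its middle within the tray's outline and less than 30 mm above the bench), and the tube is back in its rest, let go and still: its middle within 20 mm of where it began and its axis within 12 degrees of its first lean (mouth up, 30 degrees above level) (all of step 1 and distance of tube_mid from where it was at the start of the episode below 0.02 m and angle between tube_mid's own z axis and vertical between 0.838 and 1.257 rad and linear speed of each of reamer, tube below 0.02 m/s and contact force between the fingers and tube below 0.1 N); the robot touches nothing.
It fails at once if the other tube, with the mandrels, is moved by more than 15 mm (distance of mandrel_tube_mid from where it was at the start of the episode above 0.015 m).
It fails at once if the reamer drops from a height: its middle is out of the tube's mouth while more than 160 mm above the bench (z of reamer_mid in the frame of tube_mid above 0.08 m and height (world z) of reamer_mid above 0.16 m).
It also fails if it takes over 43 s, if anything falls off the work surface, if the arm or the gripper's body presses on something with over 40 N, if the wrist force passes 120 N, or if a joint passes its speed limit or range.

## Working session

There is one attempt and no reset: what is moved stays moved. The work goes in short steps, Python scripts to look and compute and a tool call to move; the robot and the scene stay as the last step left them, time stands still between calls to the robot, and variables do not carry over. Pictures are saved under pics/ and viewed, at most 10 in all, crops included, and the job is handed in when it is done.

Besides the shell and the picture viewer there is one more tool, called after "Emit:" as name([rows], argument=value, ...), one row to a line, values as JSON. jog_arm: Moves the arm, as the interface text tells. Shifts and turns lie within -1 to 1; 1 stands for 500 mm of shift or 360 degrees of turn. Its arguments: {"type":"object","properties":{"moves":{"type":"array"},"jaw":{"type":"number"},"squeeze":{"type":"number"}},"required":["moves"]}

```bash
mkdir -p pics
python3 - <<'E'
from workcell import manip, optics
import cv2, numpy as np
s=manip.state(); print({k:np.round(v,4) for k,v in s.items()})
ims=[]
for n in("side","top","wrist"):
    c=optics.camera_params(n); print(n,{k:np.round(v,3).tolist() for k,v in c.items()})
    im=optics.snapshot(n)[:,:,::-1]; cv2.imwrite(f"pics/{n}0.png",im)
E
```

```text
{'t': np.float64(0.0), 'joint_positions': array([-0.8808,  0.5018, -0.4268,  1.5514,  0.2208,  1.1383, -0.2103]), 'joint_velocities': array([ 0.0004, -0.0007, -0.0002, -0.0009,  0.0009,  0.0004,  0.0023]), 'tau': array([ 0.00000e+00, -5.66593e+01, -5.81560e+00, -2.79103e+01,
       -6.85000e-02,  3.11000e-02,  2.00000e-04]), 'tcp_pos': array([0.2688, 0.591 , 0.2257]), 'orientation': array([ 2.118e-01,  9.773e-01, -9.000e-04, -2.000e-04]), 'force': array([ 0.7039,  0.3248, -0.3965]), 'wrist_torque': array([ 0.0122, -0.0644,  0.0392]), 'gripper_force': np.float64(0.0), 'width': np.float64(0.0915)}
side {'fx': 491.402, 'fy': 491.402, 'cx': 318.464, 'cy': 231.692, 'dist': [-0.09, 0.0, 0.0, 0.0, 0.0], 'R': [[0.98, -0.197, 0.02], [-0.084, -0.504, -0.859], [0.179, 0.841, -0.511]], 't': [-0.529, 0.176, 0.803]}
top {'fx': 566.309, 'fy': 566.309, 'cx': 309.553, 'cy': 232.521, 'dist': [-0.057, 0.0, 0.0, 0.0, 0.0], 'R': [[0.018, -0.999, 0.027], [-0.993, -0.022, -0.118], [0.118, -0.024, -0.993]], 't': [0.067, 0.581, 1.271]}
wrist {'fx': 347.202, 'fy': 347.202, 'cx': 314.771, 'cy': 241.272, 'dist': [-0.04, 0.0, 0.0, 0.0, 0.0], 'R': [[0.414, 0.91, -0.001], [0.881, -0.4, 0.252], [0.229, -0.105, -0.968]], 't': [-0.65, -0.032, 0.389]}
```

View pics/top0.png

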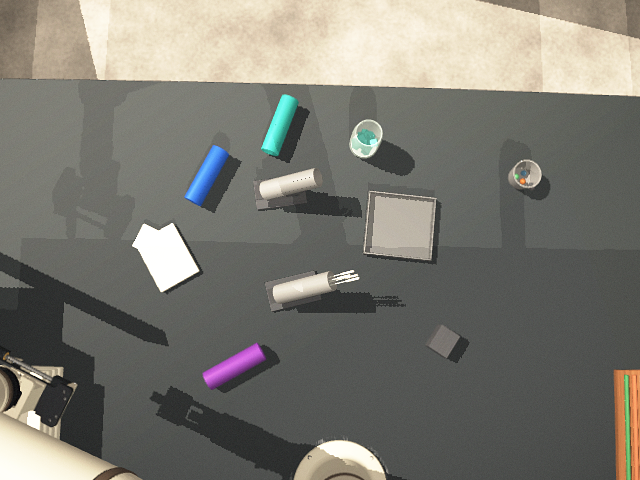

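View pics/side0.png

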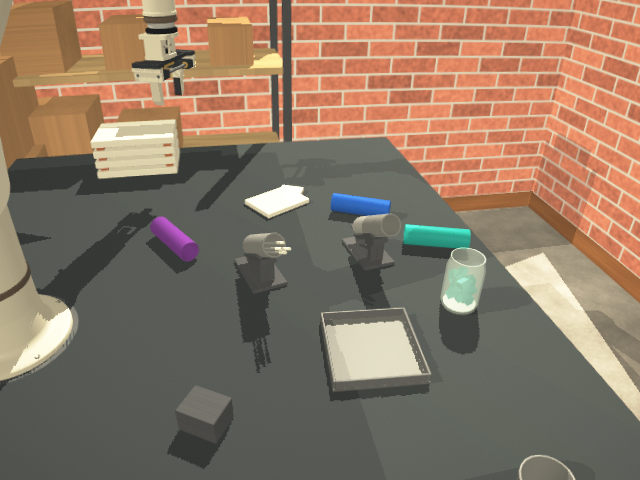

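Top view: plain tube at (290,184) with its mouth right at (319,178); mandrel tube at (302,288) with white ends at (350,277); tray at (401,226). The side view agrees: plain tube (377,226), mandrel tube (264,246), tray (373,347). 

Possible look-alikes (top view): mandrel tube (302,288), blue (206,176), turquoise (280,125), purple (234,367), glass (366,138) and cup (525,174). I choose the plain grey one at (290,184) and check it in a crop.

Run:
```python
import cv2, numpy as np
a=cv2.imread("pics/top0.png")[150:225,240:340]; b=cv2.imread("pics/side0.png")[200:275,325:425]
cv2.imwrite("pics/crop.png",np.vstack([cv2.resize(x,None,fx=4,fy=4,interpolation=cv2.INTER_CUBIC) for x in(a,b)]))
t=cv2.imread("pics/top0.png"); s=cv2.imread("pics/side0.png")
```

```text
(no output)
```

View pics/crop.png

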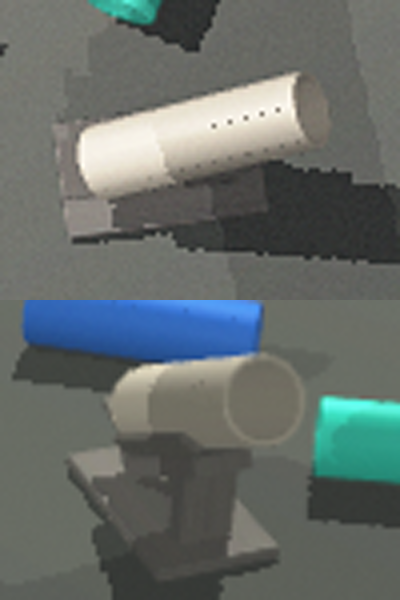

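The crop confirms a plain empty-mouthed tube in its rest. The mouth centre is at about (318,178) in top and (391.2,225.2) in side. Next I triangulate it.

```bash
cat > h.py <<'E'
from workcell import manip, optics
import cv2, numpy as np
def prep(c): return np.array([[c['fx'],0,c['cx']],[0,c['fy'],c['cy']],[0,0,1]]),np.array(c['dist'],float),np.array(c['R'],float),np.array(c['t'],float)
def ray(c,p):
    K,d,R,t=prep(c); u=cv2.undistortPoints(np.array([[p]],float),K,d)[0,0]
    v=R.T@np.array([*u,1]); return -R.T@t, v/np.linalg.norm(v)
def tri(*obs):
    A=np.zeros((3,3));b=np.zeros(3);rs=[ray(*o) for o in obs]
    for o,v in rs: P=np.eye(3)-np.outer(v,v);A+=P;b+=P@o
    x=np.linalg.solve(A,b); return x,[np.linalg.norm(np.cross(x-o,v)) for o,v in rs]
def plane(c,p,z): o,v=ray(c,p); return o+v*(z-o[2])/v[2]
def proj(c,X):
    K,d,R,t=prep(c); return cv2.projectPoints(np.array([X],float),cv2.Rodrigues(R)[0],t,K,d)[0].reshape(-1,2)[0]
E
python3 - <<'E'
from h import *
T,S=optics.camera_params("top"),optics.camera_params("side")
m,e=tri((T,(318,178)),(S,(391.2,225.2))); print("mouth",m,e)
# rest base plate corners visible? foot centre approx
f,e=tri((T,(262.5,190.5)),(S,(357,226))); print("foot approx",f,e, np.linalg.norm(m-f))
for phi in np.radians([-90,-85,-80,-75,-70,-95]):
    a=np.array([np.cos(phi)*.866,np.sin(phi)*.866,.5]); F=m-.14*a
    print(np.degrees(phi),F,proj(T,F),proj(S,F))
for p in((369,191),(437,197),(433,262),(364,254)): print("tray",plane(T,p,.02))
E
```

```text
mouth [0.69025208 0.06462205 0.11454902] [np.float64(0.00039982558546155595), np.float64(0.00039982558546189275)]
foot approx [0.66778169 0.19026052 0.04396478] [np.float64(0.005893573747914184), np.float64(0.005893573747913964)] 0.1458495097332955
-90.0 [0.69025208 0.18586205 0.04454902] [264.13590991 183.40953217] [370.29816304 225.5614078 ]
-85.0 [0.67968532 0.1854007  0.04454902] [264.20464047 187.91948785] [365.65453792 226.06517077]
-80.0 [0.66919897 0.18402014 0.04454902] [264.67472166 192.41364185] [361.13981955 226.78033803]
-75.0 [0.65887286 0.1817309  0.04454902] [265.54373547 196.85729532] [356.78043779 227.70484129]
-70.0 [0.64878556 0.17855038 0.04454902] [266.80612267 201.21594054] [352.6028351  228.83579436]
-95.0 [0.70081884 0.1854007  0.04454902] [264.46782452 178.91838662] [375.04427614 225.27034806]
tray [ 0.6830642  -0.05987804  0.02      ]
tray [ 0.67268237 -0.22172906  0.02      ]
tray [ 0.5184464  -0.21098448  0.02      ]
tray [ 0.5339394 -0.0490778  0.02     ]
```

```bash
cat >> h.py <<'E'
from scipy.spatial.transform import Rotation as Ro
def go(target,closing_deg=None):
    s=manip.state(); R=Ro.from_quat(s['orientation']).as_matrix()
    d=R.T@(np.array(target)-s['tcp_pos'])/.5
    h=np.degrees(np.arctan2(R[1,1],R[0,1])); y=0
    if closing_deg is not None: y=-((closing_deg-h+90)%180-90)/360
    print("t",round(s['t'],2),"tcp",np.round(s['tcp_pos'],4),"closing",round(h,1),"F",np.round(s['force'],1),"w",round(s['width'],4),"g",round(float(s['gripper_force']),1))
    print("row",np.round(d,3),round(y,4))
E
echo
```

Emit:
jog_arm([
  [[-0.58,-0.28,0,0.154],[-0.58,-0.28,0,0.154],[-0.58,-0.28,0,0.154],[-0.58,-0.28,0,0.154],[-0.58,-0.28,0,0.154],[-0.58,-0.28,0,0.154],[-0.58,-0.28,0,0.154],[-0.58,-0.28,0,0.154]],
], jaw=91.8)

```text
t: 0.82
tcp_pos: [0.4777, 0.34, 0.2266]
orientation: [0.646, 0.763, -0.0, 0.001]
force: [0.4, -0.4, 0.6]
width: 0.092
gripper_force: 0.0
```

```bash
python3 -c "
from h import *
go((.686,.0885,.2),10)"
```

```text
t 0.82 tcp [0.4777 0.34   0.2266] closing 9.5 F [ 0.4 -0.4  0.6] w 0.092 g 0.0
row [-0.565  0.328  0.054] -0.0013
```

Emit:
jog_arm([
  [[-0.565,0.328,0.0,0],[-0.565,0.328,0.0,0],[-0.565,0.328,0.0,0],[-0.565,0.328,0.0,0],[-0.565,0.328,0.0,0],[-0.565,0.328,0.0,0],[-0.565,0.328,0.0,0],[-0.565,0.328,0.054,0]],
])

```text
t: 1.48
tcp_pos: [0.6902, 0.0931, 0.2064]
orientation: [0.643, 0.766, 0.003, 0.004]
force: [1.5, 0.3, 1.0]
width: 0.0917
gripper_force: 0.0
```

Run:
```python
from h import *
go((.686,.0885,.0815),10)
W=optics.camera_params("wrist"); np.save("w1.npy",W,allow_pickle=True)
im=optics.snapshot("wrist")[:,:,::-1]; cv2.imwrite("pics/w1.png",im)
m=np.array([.6903,.0646,.1145]);phi=np.radians(-80);a=np.array([np.cos(phi)*.866,np.sin(phi)*.866,.5])
print(proj(W,m),proj(W,m-.14*a),proj(W,m-.028*a))
```

```text
t 1.48 tcp [0.6902 0.0931 0.2064] closing 10.0 F [1.5 0.3 1. ] w 0.0917 g 0.0
row [-0.007 -0.012  0.25 ] -0.0001
[306.03003037 279.53800553] [306.20035528 120.64188505] [306.05511205 244.18543372]
```

View pics/w1.png

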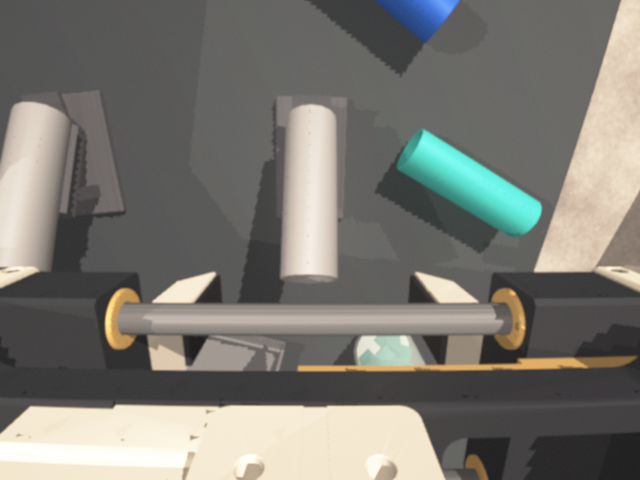

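Wrist view: the target tube is centred, with its mouth at (309,279) and foot at (313,105), and the jaws straddle it. The trough hides beneath the tube. Next I look at the rest's foot stop, to see how low on the tube I can grip.

Run:
```python
import cv2, numpy as np
a=cv2.imread("pics/w1.png"); f=lambda x,k:cv2.resize(x,None,fx=k,fy=k,interpolation=cv2.INTER_CUBIC)
g=lambda x:np.clip(x.astype(float)*1.8,0,255).astype(np.uint8)
cv2.imwrite("pics/crop2.png",np.hstack([f(g(a[80:230,0:130]),3),f(g(a[80:230,255:370]),3)]))
```

```text
(no output)
```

View pics/crop2.png

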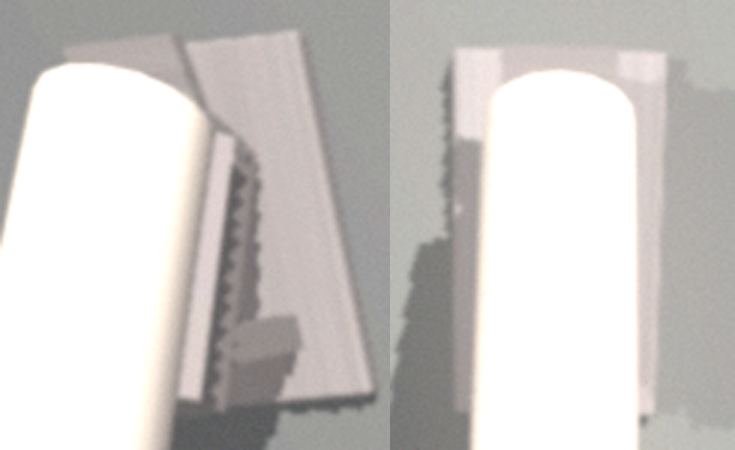

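Both rests show troughs and stops narrower than the tube, so the fingers can straddle it even low down. I can only yaw the tool, so the tube has to pivot in the grip. I'll grip it below its centre of mass, about 32 mm from the foot, so the mouth swings down.

```bash
python3 -c "
from h import *
go((.679,.1575,.0515),8)"
```

```text
t 1.53 tcp [0.6894 0.0841 0.1967] closing 9.5 F [ 1.5 -7.  -3.7] w 0.0916 g 0.0
row [0.15  0.004 0.289] 0.0043
```

Emit:
jog_arm([
  [[0.142,0.009,0,0.004],[0.142,0.009,0,0.004],[0.142,0.009,0.08,0.004],[0.142,0.009,0.16,0.004],[0.142,0.009,0.22,0.004],[0.142,0.009,0.27,0.004],[0.142,0.009,0.296,0.004],[0.142,0.009,0.296,0.004]],
])

```text
t: 2.2
tcp_pos: [0.6735, 0.1664, 0.0488]
orientation: [0.652, 0.759, -0.003, -0.002]
force: [-1.0, -0.3, -0.1]
width: 0.092
gripper_force: 0.0
```

```bash
python3 -c "
from h import *
go((.679,.1575,.0515),8)
W=optics.camera_params('wrist')
cv2.imwrite('pics/w2.png',optics.snapshot('wrist')[:,:,::-1])
a=np.array([.12,-.858,.5]);F=np.array([.675,.185,.0445])
print(proj(W,F),proj(W,F+.14*a))"
```

```text
t 2.2 tcp [0.6735 0.1664 0.0488] closing 8.7 F [-1.  -0.3 -0.1] w 0.092 g 0.0
row [-0.019  0.008 -0.005] 0.0019
[321.80196223 255.00538649] [318.31763475 596.54236671]
```

View pics/w2.png

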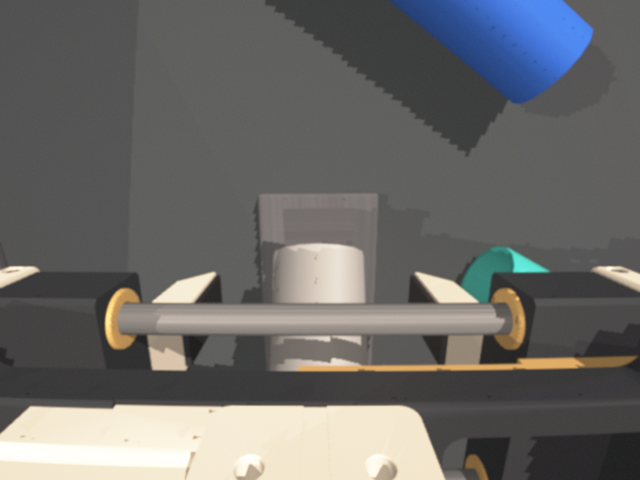

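The tube's foot end (273–365 px wide, centre 319) sits midway between the fingers, above the stop. I nudge toward the mouth and close.

Emit:
jog_arm([
  [[-0.015,0.004,-0.005,0.001],[-0.015,0.004,-0.005,0.001],[-0.015,0.004,-0.005,0.001]],
])

```text
t: 2.5
tcp_pos: [0.6823, 0.159, 0.0586]
orientation: [0.655, 0.756, 0.002, 0.002]
force: [0.1, -0.1, 0.8]
width: 0.0919
gripper_force: 0.0
```

Emit:
jog_arm([
  [[0,0,0,0],[0,0,0,0],[0,0,0,0],[0,0,0,0],[0,0,0,0],[0,0,0,0]],
], jaw=0, squeeze=25)

```text
t: 3.0
tcp_pos: [0.6798, 0.1601, 0.0557]
orientation: [0.654, 0.757, -0.0, -0.0]
force: [-0.2, -1.0, -0.2]
width: 0.0567
gripper_force: 0.0
```

Emit:
jog_arm([
  [[0,0,0.012,0],[0,0,0.012,0],[0,0,0.012,0],[0,0,0.012,0],[0,0,0.012,0],[0,0,0.012,0]],
])

```text
t: 3.5
tcp_pos: [0.6767, 0.1596, 0.0485]
orientation: [0.654, 0.757, -0.003, -0.002]
force: [-6.9, -0.7, 3.9]
width: 0.0439
gripper_force: 25.8
```

Emit:
jog_arm([
  [[-0.02,0,-0.012,0],[-0.04,0,-0.025,0],[-0.06,0,-0.035,0],[-0.08,0,-0.06,0],[-0.09,0,-0.1,0],[-0.09,0,-0.14,0],[-0.09,0,-0.18,0],[-0.09,0,-0.18,0]],
])

```text
t: 4.17
tcp_pos: [0.6911, 0.113, 0.1459]
orientation: [0.655, 0.756, 0.003, 0.004]
force: [0.4, 0.2, -1.6]
width: 0.0443
gripper_force: 25.0
```

```bash
python3 -c "
from h import *
go((.606,-.08,.1),-4)
for n in('side','top'): cv2.imwrite(f'pics/{n}1.png',optics.snapshot(n)[:,:,::-1])
a=cv2.imread('pics/side1.png')[90:330,280:520];b=cv2.imread('pics/top1.png')[120:300,220:460]
cv2.imwrite('pics/c3.png',np.vstack([cv2.resize(a,(480,480)),]))"
```

```text
t 4.17 tcp [0.6911 0.113  0.1459] closing 8.1 F [ 0.4  0.2 -1.6] w 0.0443 g 25.0
row [-0.358 -0.224  0.09 ] 0.0337
```

View pics/c3.png

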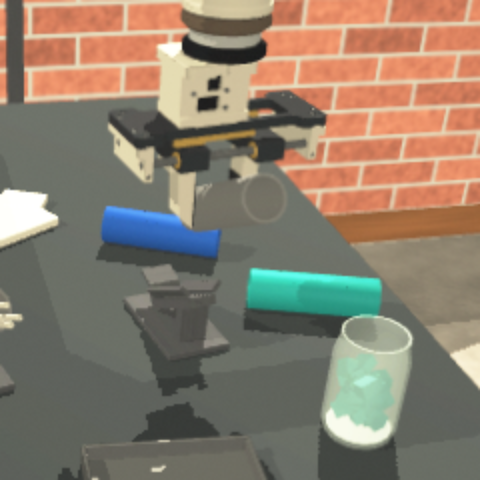

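```bash
python3 -c "
from h import *
go((.622,-.045,.1),-4)
T,S=optics.camera_params('top'),optics.camera_params('side')
print(tri((T,(357,275)),(S,(288,248))))"
```

```text
t 4.27 tcp [0.688  0.1136 0.1411] closing 8.2 F [-0.4  0.3 -3. ] w 0.044 g 25.0
row [-0.295 -0.176  0.082] 0.0339
(array([ 0.48072006, -0.02021984,  0.13937305]), [np.float64(0.0012732404376263118), np.float64(0.0012732404376263123)])
```

Emit:
jog_arm([
  [[-0.07,-0.04,0,0.015],[-0.15,-0.09,0,0.034],[-0.22,-0.13,0,0.034],[-0.28,-0.165,0.02,0.034],[-0.295,-0.176,0.05,0.034],[-0.295,-0.176,0.08,0.034],[-0.295,-0.176,0.08,0.034],[-0.295,-0.176,0.08,0.034]],
])

```text
t: 4.93
tcp_pos: [0.6189, -0.0432, 0.0977]
orientation: [0.731, 0.682, -0.001, -0.002]
force: [-0.7, 1.0, -2.2]
width: 0.0439
gripper_force: 25.0
```

Emit:
jog_arm([
  [[0,0,0,0],[0,0,0,0],[0,0,0,0],[0,0,0,0]],
], squeeze=5)

```text
t: 5.27
tcp_pos: [0.6218, -0.0419, 0.1012]
orientation: [0.731, 0.683, 0.001, 0.0]
force: [-1.4, 2.4, 4.9]
width: 0.0428
gripper_force: 5.0
```

```bash
python3 -c "
from h import *
go((.622,-.045,.1),-4)
cv2.imwrite('pics/side2.png',optics.snapshot('side')[:,:,::-1])
a=cv2.imread('pics/side2.png')[150:420,230:500];cv2.imwrite('pics/c4.png',a)"
```

```text
t 5.27 tcp [ 0.6218 -0.0419  0.1012] closing -3.9 F [-1.4  2.4  4.9] w 0.0428 g 5.0
row [-0.006  0.001  0.002] 0.0004
```

View pics/c4.png

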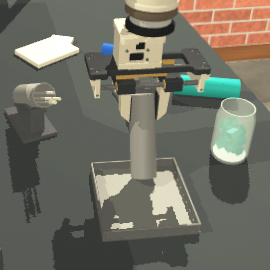

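The tube has swung mouth-down onto the tray floor. I check the grip and the reamer more closely in one composite.

```bash
python3 -c "
from h import *
t=optics.snapshot('top')[:,:,::-1]; w=optics.snapshot('wrist')[:,:,::-1]
s=cv2.imread('pics/side2.png')
k=lambda x,sz:cv2.resize(x,sz,interpolation=cv2.INTER_CUBIC)
L=k(s[220:395,310:440],(445,600)); Rr=np.vstack([k(t[170:290,340:460],(300,300)),k(w[200:480,100:540],(300,300))])
cv2.imwrite('pics/c5.png',np.hstack([L,Rr]))"
```

```text
(no output)
```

View pics/c5.png

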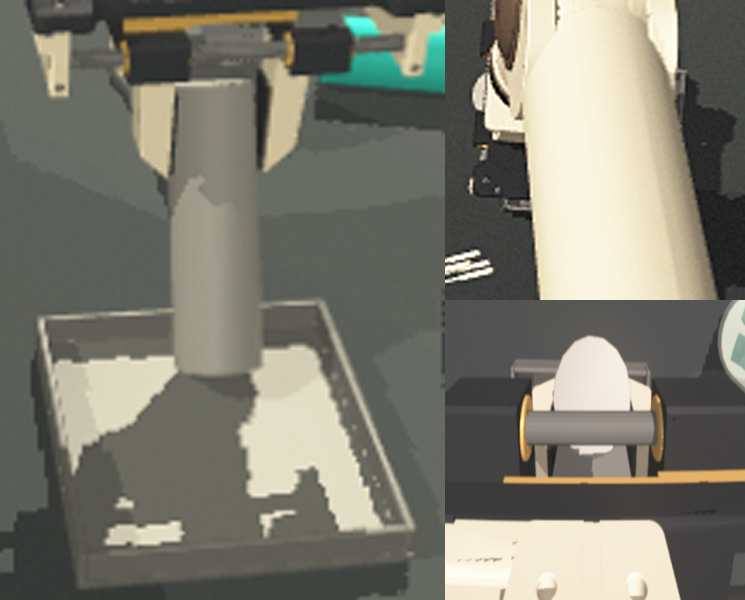

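The tube is held well inside the fingers (foot above, mouth on the tray floor, steep), and the mandrel tube is untouched. I firm the grip and lift to let the reamer out.

Emit:
jog_arm([
  [[0,0,0,0],[0,0,0,0],[0,0,-0.02,0],[0.0,0,-0.04,0],[0.02,0,-0.06,0],[0.04,0,-0.08,0],[0.04,0,-0.08,0],[0.04,0,-0.08,0]],
], squeeze=20)

```text
t: 6.08
tcp_pos: [0.623, -0.0212, 0.141]
orientation: [0.73, 0.683, 0.001, 0.001]
force: [0.9, -0.2, -2.6]
width: 0.0429
gripper_force: 19.9
```

```bash
python3 -c "
from h import *
go((.622,-.045,.1),-4)
S=optics.camera_params('side'); print('mouth was',plane(S,(373.6,328),.01))
a=cv2.imread('pics/side2.png'); b=np.ascontiguousarray(optics.snapshot('side')[:,:,::-1]); cv2.imwrite('pics/side3.png',b)
d=np.abs(a.astype(int)-b).max(2); d[:290]=0
n,l,st,c=cv2.connectedComponentsWithStats((d>25).astype(np.uint8))
for i in range(1,n):
  if st[i,4]>15: print(st[i],c[i])
"
```

```text
t 6.08 tcp [ 0.623  -0.0212  0.141 ] closing -3.8 F [ 0.9 -0.2 -2.6] w 0.0429 g 19.9
row [-0.048  0.001  0.082] 0.0006
mouth was [ 0.61612197 -0.0932825   0.01      ]
[359 301  38  76 948] [375.83544304 332.50632911]
[331 344  15  15  71] [338.38028169 349.64788732]
[395 356  22  21 172] [402.24418605 366.91860465]
[343 365   6   4  18] [345.55555556 366.61111111]
[286 368  38  20 322] [304.27329193 377.33850932]
[337 372  27   8 143] [350.21678322 375.32167832]
[274 387  33  93 917] [289.5910578  432.75463468]
[292 389  15   8  82] [299.59756098 392.52439024]
[362 394  56  34 622] [393.72829582 415.46302251]
[355 424  14  56 426] [362.3286385  447.53286385]
```

Emit:
jog_arm([
  [[0,0,-0.03,0],[0,0,-0.06,0],[0,0,-0.08,0],[0,0,-0.08,0],[0.05,0,-0.08,0],[0.1,0,-0.08,0],[0.15,0,-0.08,0],[0.15,0,-0.08,0]],
])

```text
t: 6.8
tcp_pos: [0.6265, 0.0595, 0.1787]
orientation: [0.728, 0.685, 0.001, -0.002]
force: [-0.7, 2.1, -2.6]
width: 0.0429
gripper_force: 20.0
```

```bash
python3 -c "
from h import *
go((.622,-.045,.1),-4)
t0=cv2.imread('pics/top0.png'); s0=cv2.imread('pics/side0.png')
t=np.ascontiguousarray(optics.snapshot('top')[:,:,::-1]); s=np.ascontiguousarray(optics.snapshot('side')[:,:,::-1])
cv2.imwrite('pics/top4.png',t);cv2.imwrite('pics/side4.png',s)
T,S=optics.camera_params('top'),optics.camera_params('side')
cs=[(.6830,-.0599),(.6727,-.2217),(.5184,-.211),(.5339,-.0491)]; ce=np.mean(cs,0)
for C,i0,i in((T,t0,t),(S,s0,s)):
  m=np.zeros((480,640),np.uint8); cv2.fillPoly(m,[np.array([proj(C,[*(ce+(np.array(p)-ce)*.92),.004]) for p in cs]).astype(int)],1)
  d=(np.abs(i0.astype(int)-i).max(2)>20)&(m>0)
  n,l,st,c=cv2.connectedComponentsWithStats(d.astype(np.uint8))
  for k in range(1,n):
    if st[k,4]>10: print(st[k],c[k].round(1),i0[l==k].mean(0).round(),i[l==k].mean(0).round(),plane(C,c[k],.01).round(3))
  print('-')
"
```

```text
t 6.8 tcp [0.6265 0.0595 0.1787] closing -3.5 F [-0.7  2.1 -2.6] w 0.0429 g 20.0
row [-0.21   0.004  0.156] 0.0014
[ 366  195   67   65 3650] [399.8 226.3] [158. 171. 178.] [ 99. 112. 118.] [ 0.602 -0.135  0.01 ]
-
[ 327  318   70   64 2632] [356.  353.4] [187. 211. 216.] [ 99. 110. 111.] [ 0.571 -0.146  0.01 ]
-
```

```bash
python3 -c "
from h import *
T,S=optics.camera_params('top'),optics.camera_params('side')
t=cv2.imread('pics/top4.png',0);s=cv2.imread('pics/side4.png',0)
cs=[(.6830,-.0599),(.6727,-.2217),(.5184,-.211),(.5339,-.0491)]; ce=np.mean(cs,0)
for C,i in((T,t),(S,s)):
  m=np.zeros((480,640),np.uint8); cv2.fillPoly(m,[np.array([proj(C,[*(ce+(np.array(p)-ce)*.88),.004]) for p in cs]).astype(int)],1)
  md=np.median(i[m>0]); print('med',md,np.percentile(i[m>0],[2,10,90,98]))
  d=(np.abs(i-md)>14)&(m>0)
  n,l,st,c=cv2.connectedComponentsWithStats(d.astype(np.uint8))
  for k in range(1,n):
    if st[k,4]>12:
      ys,xs=np.nonzero(l==k); r=cv2.minAreaRect(np.c_[xs,ys].astype(np.float32)); print(st[k],r,i[l==k].mean().round(),plane(C,c[k],.01).round(3))
"
```

```text
med 122.0 [ 59.   70.  172.8 206. ]
[367 196  19  58 574] ((376.0, 224.5), (57.0, 18.0), 90.0) 180.0 [ 0.586 -0.074  0.01 ]
[382 218   5   6  20] ((384.3235778808594, 220.29412841796875), (5.5783185958862305, 3.395498752593994), 75.96376037597656) 91.0 [ 0.615 -0.098  0.01 ]
[ 386  219   45   40 1297] ((407.22418212890625, 237.81036376953125), (43.43279266357422, 37.61960220336914), 4.763641834259033) 72.0 [ 0.573 -0.159  0.01 ]
med 108.0 [ 88.  93. 224. 225.]
[ 359  318   65   59 2190] ((386.5126953125, 350.0560607910156), (72.25389862060547, 50.222503662109375), 67.79651641845703) 213.0 [ 0.631 -0.141  0.01 ]
[326 322  25  60 626] ((335.8823547363281, 351.0294494628906), (61.11897659301758, 14.309601783752441), 75.96376037597656) 108.0 [ 0.54  -0.144  0.01 ]
[364 358  11   7  34] ((368.76348876953125, 359.1689453125), (5.812381744384766, 9.881049156188965), 54.46232223510742) 179.0 [ 0.586 -0.163  0.01 ]
```

```bash
python3 -c "
import cv2,numpy as np
t=cv2.imread('pics/top4.png');s=cv2.imread('pics/side4.png')
g=lambda x:np.clip(255*(x/255.)**.7,0,255).astype(np.uint8)
k=lambda x,sz:g(cv2.resize(x,sz,interpolation=cv2.INTER_CUBIC))
cv2.imwrite('pics/c6.png',np.hstack([k(t[140:280,340:460],(360,420)),k(s[190:400,300:440],(400,600))[:420] if 0 else cv2.copyMakeBorder(k(s[200:396,305:435],(278,420)),0,0,0,0,0)]))"
```

```text
(no output)
```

View pics/c6.png

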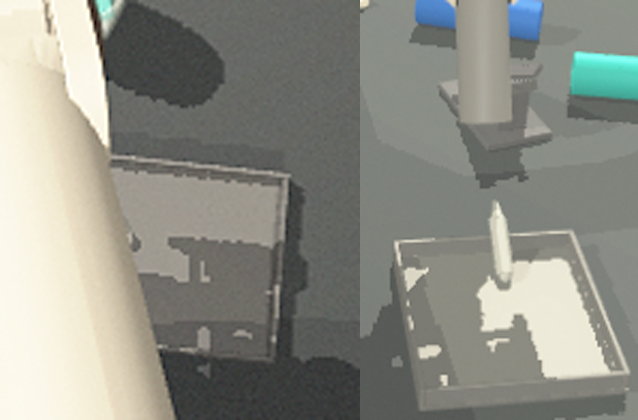

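The reamer is out. In the side view it leans on the near tray wall, from side px (373,332) at the bottom to (369,294) at the top. I measure where its middle is, and whether it is still.

```bash
python3 -c "
from h import *
go((.679,.1575,.3),8)
S=optics.camera_params('side')
s=optics.snapshot('side')[:,:,::-1]; a=cv2.imread('pics/side4.png')
print('diff near reamer',np.abs(a[285:340,355:390].astype(int)-s[285:340,355:390]).max(2).mean())
b=plane(S,(372.8,331),.008); o,v=ray(S,(368.6,295))
ts=np.linspace(.5,1.6,4000); P=o+ts[:,None]*v; L=np.linalg.norm(P-b,axis=1)
for i in np.nonzero(np.diff(np.sign(L-.068)))[0]: print('bottom',b.round(3),'top',P[i].round(3),'mid',((b+P[i])/2).round(3))
print(L.min())
g=s[285:340,355:390]; 
"
```

```text
t 6.9 tcp [0.6264 0.0534 0.1786] closing -3.7 F [ 0.2 -0.7 -2.7] w 0.0426 g 20.0
row [ 0.215  0.091 -0.243] -0.0326
diff near reamer 1.4924675324675325
bottom [ 0.613 -0.098  0.008] top [ 0.606 -0.082  0.074] mid [ 0.61  -0.09   0.041]
bottom [ 0.613 -0.098  0.008] top [ 0.622 -0.037  0.037] mid [ 0.617 -0.068  0.022]
0.06093115128662967
```

The measured pose fits a bar leaning on the 20 mm wall. Its middle is at about (0.617,-0.068,0.022), which is inside the tray. Next I level the tube against the free bench right of the tray, rotating it about its mouth.

```bash
python3 -c "
from h import *
go((.575,-.345,.178),-4)"
```

```text
t 6.95 tcp [0.6266 0.0513 0.1787] closing -3.9 F [ 0.3 -0.6 -2.7] w 0.0425 g 20.0
row [-0.798 -0.049  0.002] 0.0003
```

Emit:
jog_arm([
  [[-0.04,0,0,0],[-0.11,0,0,0],[-0.18,-0.01,0,0],[-0.25,-0.02,0,0],[-0.32,-0.03,0,0],[-0.39,-0.04,0,0],[-0.46,-0.05,0,0],[-0.53,-0.05,0,0]],
])

```text
t: 7.62
tcp_pos: [0.5815, -0.2148, 0.1794]
orientation: [0.732, 0.681, -0.001, -0.0]
force: [0.6, 1.0, -2.1]
width: 0.0428
gripper_force: 20.0
```

Emit:
jog_arm([
  [[-0.07,0,0,0],[-0.14,0,0,0],[-0.2,0,0,0],[-0.24,0,0.02,0],[-0.26,0,0.06,0],[-0.265,0,0.1,0],[-0.265,0,0.12,0],[-0.265,0,0.13,0]],
], squeeze=12)

```text
t: 8.28
tcp_pos: [0.5724, -0.3437, 0.112]
orientation: [0.732, 0.682, -0.001, -0.002]
force: [-0.4, 1.4, -2.1]
width: 0.0431
gripper_force: 12.0
```

```bash
python3 -c "
from h import *
go((.575,-.345,.096),-4)
T=optics.camera_params('top')
t=np.ascontiguousarray(optics.snapshot('top')[:,:,::-1]); cv2.imwrite('pics/top5.png',t)
s=np.ascontiguousarray(optics.snapshot('side')[:,:,::-1]); cv2.imwrite('pics/side5.png',s)
cs=[(.6830,-.0599),(.6727,-.2217),(.5184,-.211),(.5339,-.0491)]; ce=np.mean(cs,0)
m=np.zeros((480,640),np.uint8); cv2.fillPoly(m,[np.array([proj(T,[*(ce+(np.array(p)-ce)*1.25),.004]) for p in cs]).astype(int)],1)
d=(np.abs(t.astype(int)-cv2.imread('pics/top0.png')).max(2)>25)&(m>0)
n,l,st,c=cv2.connectedComponentsWithStats(d.astype(np.uint8))
for k in range(1,n):
    if st[k,4]>8:
      ys,xs=np.nonzero(l==k); print(st[k],cv2.minAreaRect(np.c_[xs,ys].astype(np.float32)),t[l==k].mean().round(),plane(T,c[k],.02).round(3))
"
```

```text
t 8.28 tcp [ 0.5724 -0.3437  0.112 ] closing -4.1 F [-0.4  1.4 -2.1] w 0.0431 g 12.0
row [-0.002  0.006  0.032] -0.0002
[ 355  183   90   77 4958] ((399.1065368652344, 222.32785034179688), (85.9184341430664, 72.15699768066406), 5.19442892074585) 119.0 [ 0.609 -0.125  0.02 ]
[422 189   7   6  13] ((424.0, 190.50003051757812), (3.535534143447876, 7.7781758308410645), 45.0) 70.0 [ 0.686 -0.191  0.02 ]
[439 220   4  17  35] ((440.7646789550781, 228.05880737304688), (2.7610740661621094, 16.106266021728516), 4.39870548248291) 76.0 [ 0.599 -0.23   0.02 ]
[439 238   3   6  11] ((440.0, 240.5), (5.0, 2.0), 90.0) 75.0 [ 0.57  -0.228  0.02 ]
[354 251   5   4   9] ((356.2000427246094, 252.9000244140625), (1.7888542413711548, 4.919349670410156), 63.43495178222656) 68.0 [ 0.536 -0.03   0.02 ]
[359 257   5   5   9] ((361.0, 259.0), (4.0, 4.0), 90.0) 67.0 [ 0.521 -0.043  0.02 ]
[365 259  21   6  36] ((375.0, 261.5), (20.0, 5.0), -0.0) 66.0 [ 0.517 -0.074  0.02 ]
[393 263   8   4  11] ((396.5, 264.5), (3.0, 7.0), 90.0) 64.0 [ 0.512 -0.127  0.02 ]
```

Emit:
jog_arm([
  [[0,0,0.028,0],[0.024,0,0.04,0],[0.05,0,0.054,0],[0.075,0,0.072,0],[0.096,0,0.092,0],[0.114,0,0.116,0],[0.128,0,0.14,0],[0.14,0,0.168,0]],
])

```text
t: 9.05
tcp_pos: [0.5805, -0.2713, 0.0298]
orientation: [0.73, 0.683, 0.0, 0.0]
force: [0.7, 0.7, -0.2]
width: 0.0429
gripper_force: 12.0
```

```bash
python3 -c "
from h import *
go((.575,-.27,.014),-4)
T,S=optics.camera_params('top'),optics.camera_params('side')
for n,C in(('side',S),('top',T)):
  s=np.ascontiguousarray(optics.snapshot(n)[:,:,::-1]); cv2.imwrite(f'pics/{n}6.png',s)
  h=cv2.cvtColor(s,cv2.COLOR_BGR2HSV)
  p=proj(C,[.572,-.345,.02]); print(n,'pred mouth-ish',p, proj(C,[.572,-.27,.025]))
  x,y=p.astype(int); g=cv2.cvtColor(s,cv2.COLOR_BGR2GRAY)
  for r in range(-40,45,5): print(g[y+r,max(x-60,0):x+64:4] if 0<=y+r<480 else '')
"
```

```text
t 9.05 tcp [ 0.5805 -0.2713  0.0298] closing -3.8 F [ 0.7  0.7 -0.2] w 0.0429 g 12.0
row [ 0.002 -0.011  0.032] 0.0005
side pred mouth-ish [397.87400259 458.216161  ] [380.64315004 408.85752676]
[ 86  86  86  85  86  87  87  75  63  63 109 132 191 198 212 132 122 108
  87  87  87  87  88  86  86  87  87  88  88  87  87]
[ 87  87  86  87  87  86  86  53  62  63 135 145 187 151 140 134 124 113
  96  87  85  86  86  86  87  86  85  88  88  86  86]
[ 87  87  86  87  87  86  54  54  53  63 132 154 174 150 141 135 128 118
 104  87  87  85  86  86  87  86  87  86  86  88  90]
[ 86  87  87  86  87  86  53  53  52  64  88 133 148 152 144 137 131 120
 107  86  85  86  86  86  86  85  96  96  95  95  95]
[ 87  87  86  87  86  52  53  53  52  64  63 140 145 152 146 138 165 124
 111  99  86  86  85  85  85  87  91  95  95  96  95]
[ 87  85  86  85  52  53  53  52  52  54  64 133 142 152 148 140 208 127
 115 103  85  86  86  85  85  85  85  95  96  95  95]
[ 85  86  86  70  52  51  52  54  52  53  61 105 140 149 151 142 135 130
 119 107  89  85  84  85  85  84  85  96  94  94  94]
[ 86  86  85  53
[... 2283 characters left out ...]
 66 164 226
 233 237 239 240 239 239 236 232 228 219 207 193 162]
[ 52  32  45  64  66  65  62  70  58  58  56  59  41  33  34  64 211 226
 235 238 239 240 239 239 237 234 228 221 211 193 164]
[ 63  67  67  65  64  61  80  59  59  58  60  57  58  56  61  28 211 225
 232 237 239 239 240 238 235 232 230 221 211 192 171]
[ 63  65  62  65  65  58 160  55  59  68  60  62  58  56  82  37 217 226
 234 236 238 239 239 237 236 232 228 222 209 194 177]
[ 64  64  62  66  66  65  66  66  67  66  63  67  52  37  47  35 213 228
 235 237 239 239 239 238 236 233 228 221 213 196 184]
[ 62  63  61  64  66  62  64  65  63  64  66  61  62  37  37  64 216 227
 234 237 239 238 240 238 236 232 229 223 214 197 188]
```

Emit:
jog_arm([
  [[0.003,0,0.01,0],[0.005,0,0.02,0],[0.006,0,0.028,0],[0.006,0,0.034,0],[0.006,0,0.034,0],[0.006,0,0.034,0]],
])

```text
t: 9.65
tcp_pos: [0.5801, -0.271, 0.0139]
orientation: [0.731, 0.682, 0.0, 0.0]
force: [0.2, 0.2, -1.4]
width: 0.0428
gripper_force: 12.0
```

The tube is level on the bench. I grip it firmer, lift, and carry it back to the rest.

Emit:
jog_arm([
  [[0,0,0,0],[0,0,-0.02,0],[0,0,-0.06,0],[0,0,-0.12,0],[0,0,-0.19,0],[0,0,-0.26,0],[0,0,-0.33,0],[0,0,-0.38,0]],
], squeeze=25)

```text
t: 10.32
tcp_pos: [0.5806, -0.2713, 0.2081]
orientation: [0.731, 0.682, 0.001, 0.002]
force: [1.3, -0.2, -1.6]
width: 0.0426
gripper_force: 25.0
```

```bash
python3 -c "
from h import *
go((.679,.15,.2),8)"
```

```text
t 10.32 tcp [ 0.5806 -0.2713  0.2081] closing -4.0 F [ 1.3 -0.2 -1.6] w 0.0426 g 25.0
row [0.854 0.138 0.015] -0.0332
```

Emit:
jog_arm([
  [[0.04,0.006,0,-0.004],[0.1,0.016,0,-0.01],[0.17,0.028,0,-0.016],[0.24,0.04,0,-0.022],[0.31,0.05,0,-0.028],[0.38,0.06,0,-0.033],[0.45,0.072,0,-0.033],[0.52,0.084,0,-0.033]],
])

```text
t: 10.98
tcp_pos: [0.6393, -0.0123, 0.2039]
orientation: [0.656, 0.754, -0.0, -0.0]
force: [0.3, -0.2, -2.2]
width: 0.0428
gripper_force: 25.0
```

```bash
python3 -c "
from h import *
go((.679,.145,.2),8)"
```

```text
t 10.98 tcp [ 0.6393 -0.0123  0.2039] closing 7.9 F [ 0.3 -0.2 -2.2] w 0.0428 g 25.0
row [0.301 0.122 0.008] -0.0001
```

Emit:
jog_arm([
  [[0.07,0.03,0,0],[0.14,0.06,0,0],[0.2,0.08,0,0],[0.26,0.11,0,0],[0.29,0.12,0,0],[0.3,0.122,0,0],[0.3,0.122,0,0],[0.3,0.122,0,0]],
])

```text
t: 11.65
tcp_pos: [0.679, 0.1411, 0.2034]
orientation: [0.657, 0.754, -0.001, 0.0]
force: [-0.2, -0.8, -2.3]
width: 0.0431
gripper_force: 25.0
```

```bash
python3 -c "
from h import *
go((.679,.15,.11),8)
T,S=optics.camera_params('top'),optics.camera_params('side')
s=np.ascontiguousarray(optics.snapshot('side')[:,:,::-1]); cv2.imwrite('pics/side7.png',s)
t=np.ascontiguousarray(optics.snapshot('top')[:,:,::-1]); cv2.imwrite('pics/top7.png',t)
G=np.array([.679,.148,.212]); 
for el in(20,0,-15,-30):
  e=np.radians(el); a=np.array([.139*np.cos(e),-.99*np.cos(e),np.sin(e)]); n=np.array([-.139*np.sin(e),.99*np.sin(e),np.cos(e)])
  M=G+.11*a; print(el,'mouth ctr',proj(S,M),'top rim',proj(S,M+.022*n),'bot rim',proj(S,M-.022*n))
g=cv2.cvtColor(s,cv2.COLOR_BGR2GRAY); x=int(proj(S,G+.11*np.array([.139,-.99,0]))[0])
print(x); 
for c in(x-8,x,x+8): print(c,[int(v) for v in g[120:260:2,c]])
"
```

```text
t 11.65 tcp [0.679  0.1411 0.2034] closing 7.9 F [-0.2 -0.8 -2.3] w 0.0431 g 25.0
row [0.018 0.003 0.187] -0.0003
20 mouth ctr [404.09342051 162.21002811] top rim [403.27698071 149.3167186 ] bot rim [404.89137832 174.99100691]
0 mouth ctr [403.6117403  183.71216659] top rim [404.95863048 172.09378179] bot rim [402.29002306 195.04440856]
-15 mouth ctr [400.91962612 197.4090287 ] top rim [403.69891186 187.92563455] bot rim [398.22933143 206.57133118]
-30 mouth ctr [396.5936303  207.83937543] top rim [400.48733644 201.16271624] bot rim [392.85317289 214.24854561]
403
395 [136, 142, 46, 46, 74, 91, 70, 174, 195, 195, 194, 195, 195, 195, 194, 194, 196, 194, 196, 194, 195, 149, 119, 117, 118, 123, 169, 172, 160, 147, 131, 122, 121, 120, 120, 117, 116, 123, 113, 112, 112, 112, 112, 112, 112, 112, 104, 100, 100, 100, 100, 112, 111, 111, 112, 111, 112, 112, 111, 111, 111, 110, 111, 101, 98, 99, 99, 99, 98, 98]
403 [82, 80, 48, 53, 50, 51, 52, 52, 108, 165, 161, 163, 171, 184, 210, 171, 168, 156, 128, 115, 114, 114, 114, 114, 114, 176, 211, 172, 114, 115, 116, 118, 119, 120, 119, 120, 121, 121, 119, 112, 112, 113, 111, 111, 111, 111, 112, 101, 99, 101, 111, 111, 111, 111, 114, 117, 122, 127, 121, 120, 106, 94, 74, 70, 62, 58, 57, 57, 99, 98]
411 [140, 164, 47, 51, 51, 51, 50, 54, 140, 148, 148, 149, 155, 177, 198, 161, 159, 155, 169, 174, 190, 193, 129, 116, 116, 112, 114, 124, 130, 109, 108, 111, 115, 115, 121, 122, 113, 112, 113, 113, 113, 113, 111, 112, 112, 112, 111, 111, 112, 112, 111, 111, 131, 207, 181, 164, 150, 145, 140, 131, 122, 111, 87, 59, 70, 70, 60, 56, 96, 99]
```

The mouth rim (rows 172–196 in side) matches a level tube, as predicted. I lower it into the rest, letting the trough tilt it.

Emit:
jog_arm([
  [[0.01,0.003,0.04,0],[0.018,0.003,0.09,0],[0.018,0.003,0.14,0],[0.018,0.003,0.18,0],[0.018,0.003,0.2,0],[0.018,0.003,0.2,0]],
], squeeze=12)

```text
t: 12.25
tcp_pos: [0.6776, 0.1494, 0.1008]
orientation: [0.657, 0.754, -0.003, -0.001]
force: [-0.3, 0.6, -2.5]
width: 0.043
gripper_force: 12.0
```

Emit:
jog_arm([
  [[0,0,0.012,0],[0,0,0.024,0],[0,0,0.036,0],[0,0,0.048,0],[0,0,0.056,0],[0,0,0.064,0],[0,0,0.07,0],[0,0,0.07,0]],
])

```text
t: 12.92
tcp_pos: [0.679, 0.1528, 0.0681]
orientation: [0.656, 0.755, -0.0, -0.001]
force: [-1.1, 1.6, -0.6]
width: 0.0426
gripper_force: 12.0
```

Emit:
jog_arm([
  [[0,0,0.008,0],[0,0,0.016,0],[0,0,0.022,0],[0,0,0.026,0],[0,0,0.026,0],[0,0,0.026,0]],
])

```text
t: 13.42
tcp_pos: [0.6786, 0.1518, 0.0561]
orientation: [0.656, 0.754, -0.001, -0.001]
force: [-7.1, 1.0, 7.2]
width: 0.043
gripper_force: 12.1
```

```bash
cat > rim.py <<'E'
from h import *
# compare with the initial picture near the initial tube place
S,T=optics.camera_params('side'),optics.camera_params('top')
for n,C,box in(('side',S,(195,260,335,415)),('top',T,(160,215,245,335))):
  s=np.ascontiguousarray(optics.snapshot(n)[:,:,::-1]); cv2.imwrite(f'pics/{n}8.png',s)
  y0,y1,x0,x1=box; a=cv2.imread(f'pics/{n}0.png')[y0:y1,x0:x1].astype(np.float32); b=s[y0:y1,x0:x1].astype(np.float32)
  print(n,'meandiff',np.abs(a-b).mean())
g=cv2.cvtColor(cv2.imread('pics/side8.png'),cv2.COLOR_BGR2GRAY); g0=cv2.imread('pics/side0.png',0)
for c in(385,391,397): print(c,g0[200:256:2,c].tolist(),'\n    ',g[200:256:2,c].tolist())
E
python3 -c "
from h import *
go((.679,.15,.053),8)"; python3 rim.py
```

```text
t 13.42 tcp [0.6786 0.1518 0.0561] closing 8.0 F [-7.1  1.   7.2] w 0.043 g 12.1
row [-0.004  0.     0.006] -0.0001
side meandiff 19.692884
top meandiff 80.37852
385 [134, 144, 126, 103, 99, 98, 91, 183, 129, 107, 108, 109, 109, 111, 110, 108, 110, 122, 102, 75, 76, 85, 96, 95, 95, 96, 125, 127] 
     [91, 126, 186, 193, 193, 191, 193, 215, 125, 119, 110, 110, 111, 111, 111, 110, 115, 124, 108, 77, 78, 88, 97, 97, 97, 98, 127, 128]
391 [108, 107, 107, 107, 107, 107, 96, 128, 104, 107, 108, 108, 109, 109, 110, 108, 107, 104, 114, 107, 96, 95, 94, 95, 95, 96, 95, 95] 
     [52, 51, 51, 156, 160, 137, 102, 124, 108, 107, 110, 109, 111, 111, 110, 110, 110, 107, 125, 108, 107, 98, 97, 97, 97, 96, 97, 96]
397 [109, 108, 107, 107, 107, 107, 100, 97, 116, 114, 107, 109, 109, 109, 110, 107, 121, 113, 107, 108, 97, 95, 95, 95, 95, 96, 96, 95] 
     [51, 50, 51, 109, 110, 109, 102, 99, 123, 110, 109, 110, 111, 112, 111, 110, 110, 125, 111, 110, 99, 98, 98, 97, 97, 96, 97, 96]
```

The mouth rim now sits within about 1 px of the original picture. I release it and rise.

Emit:
jog_arm([
  [[0,0,0,0],[0,0,0,0],[0,0,0,0],[0,0,0,0],[0,0,0,0],[0,0,0,0],[0,0,0,0],[0,0,0,0]],
], jaw=91.8)

```text
t: 14.18
tcp_pos: [0.6797, 0.1522, 0.0557]
orientation: [0.656, 0.754, 0.0, 0.0]
force: [-0.3, 0.1, -1.0]
width: 0.09
gripper_force: 0.0
```

Emit:
jog_arm([
  [[0,0,0,0],[0,0,-0.04,0],[0,0,-0.1,0],[0,0,-0.17,0],[0,0,-0.24,0],[0,0,-0.3,0],[0,0,-0.34,0],[0,0,-0.34,0]],
])

```text
t: 14.85
tcp_pos: [0.6829, 0.153, 0.2325]
orientation: [0.656, 0.754, 0.004, 0.003]
force: [1.4, -0.4, 0.9]
width: 0.0918
gripper_force: 0.0
```

Emit:
jog_arm([
  [[0.07,0,0,0],[0.14,0,0,0],[0.21,0,0,0],[0.28,0,0,0],[0.35,0,0,0],[0.42,0,0,0],[0.48,0,0,0],[0.5,0,0,0]],
])

```text
t: 15.52
tcp_pos: [0.6411, 0.4073, 0.2245]
orientation: [0.654, 0.757, 0.0, -0.002]
force: [-1.1, 0.6, 0.2]
width: 0.092
gripper_force: 0.0
```

```bash
python3 rim.py; python3 -c "
from h import *
go((.679,.15,.053),8)
T,S=optics.camera_params('top'),optics.camera_params('side')
for n,C in(('top',T),('side',S)):
  t=cv2.imread(f'pics/{n}8.png'); 
  cs=[(.6830,-.0599),(.6727,-.2217),(.5184,-.211),(.5339,-.0491)]; ce=np.mean(cs,0)
  m=np.zeros((480,640),np.uint8); cv2.fillPoly(m,[np.array([proj(C,[*(ce+(np.array(p)-ce)*1.4),.004]) for p in cs]).astype(int)],1)
  d=(np.abs(t.astype(int)-cv2.imread(f'pics/{n}0.png')).max(2)>25)&(m>0)
  k_,l,st,c=cv2.connectedComponentsWithStats(d.astype(np.uint8))
  for k in range(1,k_):
    if st[k,4]>8:
      ys,xs=np.nonzero(l==k); print(n,st[k],cv2.minAreaRect(np.c_[xs,ys].astype(np.float32)),t[l==k].mean().round(),plane(C,c[k],.02).round(3))
"
```

```text
side meandiff 3.8454487
top meandiff 41.72485
385 [134, 144, 126, 103, 99, 98, 91, 183, 129, 107, 108, 109, 109, 111, 110, 108, 110, 122, 102, 75, 76, 85, 96, 95, 95, 96, 125, 127] 
     [138, 147, 128, 105, 103, 101, 94, 190, 160, 118, 111, 111, 112, 113, 113, 111, 127, 112, 105, 78, 77, 87, 96, 96, 98, 99, 128, 129]
391 [108, 107, 107, 107, 107, 107, 96, 128, 104, 107, 108, 108, 109, 109, 110, 108, 107, 104, 114, 107, 96, 95, 94, 95, 95, 96, 95, 95] 
     [111, 109, 110, 110, 111, 110, 98, 126, 106, 111, 110, 112, 112, 112, 111, 111, 110, 103, 118, 109, 108, 98, 98, 97, 97, 97, 98, 98]
397 [109, 108, 107, 107, 107, 107, 100, 97, 116, 114, 107, 109, 109, 109, 110, 107, 121, 113, 107, 108, 97, 95, 95, 95, 95, 96, 96, 95] 
     [112, 111, 112, 111, 110, 111, 102, 129, 120, 110, 111, 112, 112, 112, 111, 111, 111, 127, 109, 111, 101, 98, 100, 98, 97, 98, 99, 98]
t 15.62 tcp [0.6425 0.4038 0.2244] closing 8.3 F [ 0.1 -0.6  0. ] w 0.0918 g 0.0
row [-0.513 -0.     0.342] 0.0008
top [ 348  178  102   99 8199] ((399.3793640136719, 226.9482879638672), (97.41236114501953, 91.01786041259766), 4.763641834259033) 83.0 [ 0.602 -0.131  0.02 ]
side [362 303  15  33 287] ((369.0, 319.0), (32.0, 14.0), 90.0) 168.0 [ 0.613 -0.08   0.02 ]
```

```bash
python3 -c "
from h import *
T,S=optics.camera_params('top'),optics.camera_params('side')
s=cv2.imread('pics/side8.png');s0=cv2.imread('pics/side0.png')
d=(np.abs(s.astype(int)-s0).max(2)>22).astype(np.uint8); d[:270]=0;d[400:]=0;d[:,:320]=0;d[:,430:]=0
n,l,st,c=cv2.connectedComponentsWithStats(d)
for k in range(1,n):
  if st[k,4]>10: print(st[k]); 
k=1+np.argmax(st[1:,4]); 
for y in range(285,340,3):
  xs=np.nonzero(l[y]==k)[0]; print(y,(xs.min(),xs.max()) if len(xs) else '',end='; ')
b,m,e=[proj(T,p) for p in((.613,-.098,.008),(.617,-.068,.022),(.622,-.037,.037))]; print('\ntop pred',b,m,e)
g=cv2.imread('pics/top8.png',0)
for y in range(208,236,2): print(y,g[y,345:395:2].tolist())
"
```

```text
[320 270  24   5  91]
[362 293  15  43 348]
285 ; 288 ; 291 ; 294 (np.int64(366), np.int64(369)); 297 (np.int64(366), np.int64(370)); 300 (np.int64(366), np.int64(372)); 303 (np.int64(365), np.int64(373)); 306 (np.int64(364), np.int64(373)); 309 (np.int64(366), np.int64(373)); 312 (np.int64(366), np.int64(374)); 315 (np.int64(367), np.int64(375)); 318 (np.int64(367), np.int64(375)); 321 (np.int64(368), np.int64(375)); 324 (np.int64(362), np.int64(376)); 327 (np.int64(365), np.int64(376)); 330 (np.int64(366), np.int64(375)); 333 (np.int64(369), np.int64(375)); 336 ; 339 ; 
top pred [384.21680185 221.49353397] [372.41314684 218.69445949] [359.96736838 215.33316395]
208 [29, 28, 38, 38, 31, 34, 38, 37, 36, 36, 65, 69, 47, 60, 54, 104, 122, 119, 119, 117, 117, 116, 119, 119, 115]
210 [28, 34, 30, 29, 34, 37, 37, 33, 38, 36, 57, 83, 52, 56, 55, 106, 99, 118, 120, 120, 120, 119, 118, 116, 121]
212 [28, 42, 25, 26, 37, 34, 34, 35, 29, 34, 52, 102, 54, 54, 52, 107, 101, 103, 96, 117, 118, 118, 117, 115, 119]
214 [30, 28, 29, 36, 32, 35, 41, 32, 173, 165, 163, 142, 127, 99, 61, 103, 104, 103,
[... 494 characters left out ...]
, 118]
224 [60, 68, 67, 63, 66, 68, 66, 65, 65, 66, 78, 109, 74, 70, 68, 70, 65, 123, 64, 122, 118, 118, 122, 118, 120]
226 [57, 66, 66, 64, 65, 67, 67, 66, 63, 67, 78, 80, 75, 72, 125, 118, 119, 118, 119, 120, 119, 114, 117, 115, 120]
228 [57, 55, 68, 63, 68, 64, 65, 65, 64, 63, 65, 66, 69, 76, 126, 120, 121, 120, 117, 120, 115, 118, 119, 120, 120]
230 [60, 56, 67, 65, 63, 70, 65, 67, 65, 68, 69, 62, 75, 71, 121, 117, 115, 117, 114, 114, 114, 117, 116, 118, 117]
232 [56, 58, 66, 62, 64, 66, 65, 65, 66, 64, 89, 57, 69, 75, 126, 118, 117, 117, 121, 120, 118, 119, 119, 119, 116]
234 [57, 56, 63, 66, 70, 66, 66, 64, 66, 62, 119, 70, 74, 71, 124, 121, 122, 118, 119, 120, 121, 118, 115, 119, 118]
```

```bash
python3 -c "
from h import *
T,S=optics.camera_params('top'),optics.camera_params('side')
b,e=tri((T,(384,219.3)),(S,(372.5,334))); t,f=tri((T,(361,214.5)),(S,(367.5,293.5)))
print(b,e,t,f,(b+t)/2,np.linalg.norm(b-t))
ce=np.array([.602,-.135]); d=((b+t)/2)[:2]-ce; c,s_=np.cos(np.radians(-4)),np.sin(np.radians(-4)); print('tray frame',c*d[0]+s_*d[1],-s_*d[0]+c*d[1])"
```

```text
[ 0.61646462 -0.09794209  0.00095081] [np.float64(0.0028226407215563042), np.float64(0.002822640721556267)] [ 0.62114361 -0.03838317  0.04144407] [np.float64(0.0021959663088015353), np.float64(0.002195966308801505)] [ 0.61880411 -0.06816263  0.02119744] 0.07217244672831498
tray frame 0.012100841090665764 0.06784675000229212
```

Both views agree: the reamer's middle is at (0.619,-0.068,0.021), which is y = 0.068 in the tray frame. That is inside the limits by about 12 mm sideways and 9 mm in height, and it is still. The tube's rim is within 1–2 px of its first picture. I check the mandrel tube and hand in.

```bash
python3 -c "
from h import *
a=cv2.imread('pics/side0.png')[225:290,230:295].astype(int);b=cv2.imread('pics/side8.png')[225:290,230:295]
print('mandrel diff',np.abs(a-b).mean())
print(manip.finish_job())"
```

```text
mandrel diff 8.143195266272189
the job is handed in; nothing more can be done
None
```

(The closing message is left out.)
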